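Clamp a valve body with the inner knob of a dual-knob fixture

TASK

Stand the small aluminium valve body upright on the yellow patch of the black clamping fixture, between the orange pad and the steel stop, and let go. Then turn only the red inner knob clockwise until the pad has pushed the valve body against the stop and holds it snugly: feel for the resistance rising and do not overtighten. The black outer knob is already set and must stay where it is; leave the other things on the bench alone.

Things in the scene. Friction and masses are not known exactly. Their poses are not given: they have to be found in the camera images.
- valve_center (a point): Loose valve body, 0.1 to 0.22 kg: aluminium block 30 x 40 x 50 mm (its x, y, z) with two blue-tipped round fittings on top (side by side along its y, up to 15 mm thick, 15 mm high). The point is the block's centre, 25 mm above its underside. Grip it across the 30 mm width (its x). It may stand in the fixture either way round, its y along the fixture's y.
- nest (a point): Where the middle of the valve body's underside is to stand: on the base plate's top, amid the space between orange pad and steel stop, marked by a yellow patch 50 x 50 mm. Axes as fixture. That space is 46 to 55 mm long in y (the stop's place differs by 6 mm): set the block within 3 mm in y, 8 mm in x, squared up. Pad and stop reach 36 mm above the plate; the x sides are open.
- fixture: Clamping fixture, fixed. Black base plate 110 x 300 x 12 mm (x, y, z); the point is the middle of its underside, on the bench. z up, y from the steel stop towards the knobs; the pad moves along -y. The nest lies at y = -56 mm, the knobs' upright axis at y = +85 mm, on a grey gear housing (x 90 mm wide, y 30 to 140 mm, top 57 mm above the bench).
- inner_grip (a point): Red inner knob, upright, round, 40 mm diameter, standing 32 mm above the outer knob's top face. The point is on the axis, 9 mm below the knob's top, 23 mm above the outer knob's top face, 96 mm above the bench; grip it here from above at any yaw, fingertips clear of the outer knob. Its axes turn with the knob. Clockwise seen from above closes the pad.
- inner: The same red knob (point at its foot): how it feels. It turns against an even friction of 0.42 N m. After 0.4 to 1.05 rad from the start the valve body is held between pad and stop and the resistance climbs by about 1.35 N m per rad (90 N on the block per rad). At 0.6 to 0.7 N m (0.2 to 0.25 over free turning) it is snug. At 0.87 N m it is overtightened (30 N). It stays where it is left and keeps the clamping force.
- outer_mark (a point): White mark on the rim of the black outer knob, on its top face, 36 mm from the common axis. The outer knob is 74 mm in diameter, 16 mm high, its top face 73 mm above the bench. It turns about the same axis, separately and very easily (0.05 N m), so a finger resting on it while the inner knob turns carries it along: the mark must stay within 3 mm.
- pad: Orange sprung clamping pad at the end of the ram, 32 mm wide, 28 mm high, 10 mm thick; the point is the middle of the face that presses on the valve body, 22 mm above the base plate's top. Its pressure on the valve body must end between 6 and 25 N (15 N at a knob torque of 0.65 N m).
- gauge: Bystander: white pressure gauge box 40 x 40 x 34 mm, loose; the point is the middle of its underside.
- fitting: Bystander: brass fitting, round, 28 mm in diameter, 32 mm high, loose; the point is the middle of its underside.
- driver: Bystander: yellow-handled screwdriver lying beyond the fixture, loose, about 0.2 m long.
There are look-alikes about, which are no part of the job. Of the things shaped like the part that bears valve_center, the aluminium one is meant.

How it is judged:
By the outcome, as a careful person would: the job done as asked, in the order asked, and still so for the second after the job is handed in, with the robot touching nothing.
It also fails if it takes over 64 s, if anything falls off the work surface, if the arm or the gripper's body presses on something with over 40 N, if the wrist force passes 120 N, or if a joint passes its speed limit or range.

ROBOT

A 6-joint arm with a two-finger parallel gripper is mounted at the origin on the work surface. World frame = base frame: x ahead of the robot, y to its left, z up, the work surface at z = 0. Lengths are in m, angles in rad, forces in N, time in s.
With the tool pointing down it reaches from about 0.3 to 0.775 m from the base axis. Payload 14.6 kg.
Tool frame: the origin (TCP) lies on the centre line of the jaws, within the pads' length; the fingertips stand 19 mm ahead of it and the grasp point (between the pads) is the TCP; y points along the fingers, x is the direction in which the jaws open and shut, and the axes are right-handed (so a half turn about y gives the same grasp; the last joint's range is limited). The gripper opens to 94 mm and grips with 3 to 60 N. Pads are 16 mm wide; open, the fingers measure 119 mm over their backs; the gripper's body (75 mm by 177 mm) begins 78 mm behind the grasp point.
Start: joints at [-1.361, 0.3, 1.521, -0, 1.321, -0.067], TCP at [0.15, -0.529, 0.224] pointing down, gripper open.
Joint ranges: [-3.03, 3.03], [-0.79, 2.21], [0.23, 2.52], [-1.04, 4.18], [0, 3.07], [-2.55, 2.55]. Speed limits (rad/s): [2.22, 2.22, 2.57, 3.14, 3.14, 3.14].

INTERFACE

Orientations are given as [roll, pitch, yaw] about the fixed x, y, z axes, in that order (R = Rz(yaw) Ry(pitch) Rx(roll)).
In Python, from station import ctrl, optics gives the robot as it stands.
- The arm moves only by the tool jog_arm, never from a script. Its argument "targets" is a list of rows, each a list of 3 entries, a list of its own where there are three numbers: the finger opening in cm, from 0 to 9.4, then the shift along the tool's x, y, z in cm, then the turn about the tool's y in rad. A call has 1 to 10 rows; each row is the pose to reach, as a shift and turn from the pose commanded when the call began, along the tool's axes at that moment; what a row does not reach only later rows make up. A row lasts 1/10 s, in which the tool goes at most 50 mm and 8.59 degrees, less where a joint would pass 70% of its speed; a pose out of reach is approached as far as the arm can. A call with a gripper value outside its range is refused whole. The fingers move at their own pace and stop on an object; "grip_force" is the grip in N (left out, the last holds). Time passes only in rows, so rows that repeat a pose let the fingers close. It gives the time, the measured TCP pose, the force and the opening at its end, in the units of the state.
- ctrl.get_obs(): the state, without advancing time (a new reading comes with each control period).
- optics.camera(name): name is "scene" or "top"; returns a dict with "img" (480x640x3 uint8, red, green, blue), "range_z" (480x640 float32, m along the optical axis (not along the pixel's ray), 0 where there is no reading), "camera_matrix" (3x3 intrinsics, pixels), "k1" (the pictures are not rectified: a ray, as slopes to the right and down, at radius r is drawn at 1 + k1 r^2 times it, then the intrinsics apply), "world_to_cam" (4x4, takes a point from world to camera coordinates). Camera axes: x right, y up, looking along -z (the intrinsics and any distortion apply to the point x, -y, -z); pixel columns grow to the right and rows downward; lengths in m; the calibration is good to about 2 mm. A picture is of the moment at which its call begins.
- ctrl.hand_in(): hands the job in, once; it reports no verdict.
The state is a dict: "time_s": time; "qpos": joint angles; "joint_vel": joint speeds; "tau": joint torques, N m; "ee_pos": TCP position; "eef_rot": TCP orientation; "force": force on the tool from outside, world axes, zero at the start; "moment": the same for the moment, N m; "grip_width": finger opening in m.
Only numpy, scipy, OpenCV 4.12 (cv2) and the standard library are available. Lean on these libraries where they do the work, as an engineer would, in place of code of your own. Each camera call takes 0.05 s, during which the arm holds its last target. There are 200 camera calls.

## Working session

There is one attempt and no reset: what is moved stays moved. The work goes in short steps, Python scripts to look and compute and a tool call to move; the robot and the scene stay as the last step left them, time stands still between calls to the robot, and variables do not carry over. Pictures are saved under pics/ and viewed, about 8 in all and at most 12, crops included, and the job is handed in when it is done.

Besides the shell and the picture viewer there is one more tool, called after "Emit:" by a JSON object that holds its "name" and its "arguments". jog_arm: Moves the arm, as the interface text tells. Its arguments: {"type":"object","properties":{"targets":{"type":"array","items":{"type":"array"}},"grip_force":{"type":"number"}},"required":["targets"]}

```bash
mkdir -p pics; ls; cat > h.py <<'E'
import numpy as np, cv2
from station import ctrl, optics
def snap(n,f=None):
    c=optics.camera(n)
    if f: cv2.imwrite('pics/'+f,c['img'][:,:,::-1])
    return c
def ray(c,px):
    K=c['camera_matrix'];k=c['k1'];px=np.atleast_2d(np.float64(px))
    d=np.c_[(px[:,0]-K[0,2])/K[0,0],(px[:,1]-K[1,2])/K[1,1]];u=d.copy()
    for _ in range(20): u=d/(1+k*(u**2).sum(1,keepdims=True))
    T=np.linalg.inv(c['world_to_cam']);D=np.c_[u[:,0],-u[:,1],-np.ones(len(u))]
    return T[:3,3],D@T[:3,:3].T
def plane(c,px,z):
    o,d=ray(c,px);return o+d*((z-o[2])/d[:,2])[:,None]
def cloud(c):
    v,u=np.mgrid[:480,:640];o,d=ray(c,np.c_[u.ravel(),v.ravel()])
    return (o+d*c['range_z'].reshape(-1,1)).reshape(480,640,3)
E
python3 - <<'E'
from h import *
for n in('scene','top'):
    c=snap(n,n+'0.png');print(n,np.linalg.inv(c['world_to_cam'])[:3,3],c['k1'],c['camera_matrix'][0,0])
print(ctrl.get_obs())
E
```

```text
pics
scene [ 1.27415746 -0.30608672  0.66593136] 0.04242823024118655 482.06723263809766
top [ 0.37113932 -0.07111946  1.24178126] -0.07484125489813141 539.5245762326358
{'time_s': 0.1, 'qpos': array([-1.36060871e+00,  3.00416245e-01,  1.52149513e+00, -1.38350256e-05,
        1.32072537e+00, -6.65863927e-02]), 'joint_vel': array([ 1.22176311e-03, -2.73388682e-03, -9.98716192e-04,  9.83922843e-04,
       -6.66399278e-04,  3.67531325e-05]), 'tau': array([ 1.88361249e-03, -5.32642615e+01, -3.53279936e+01,  7.09860865e-02,
        2.34930374e-02, -5.85734460e-05]), 'ee_pos': array([ 0.15024612, -0.52885857,  0.22395278]), 'eef_rot': array([-1.57074023e+00,  1.04266556e-03, -1.29401886e+00]), 'force': array([-0.29023982,  0.4437796 ,  0.17226886]), 'moment': array([0.0758471 , 0.05281234, 0.03041296]), 'grip_width': 0.09400453794159186}
```

View pics/top0.png

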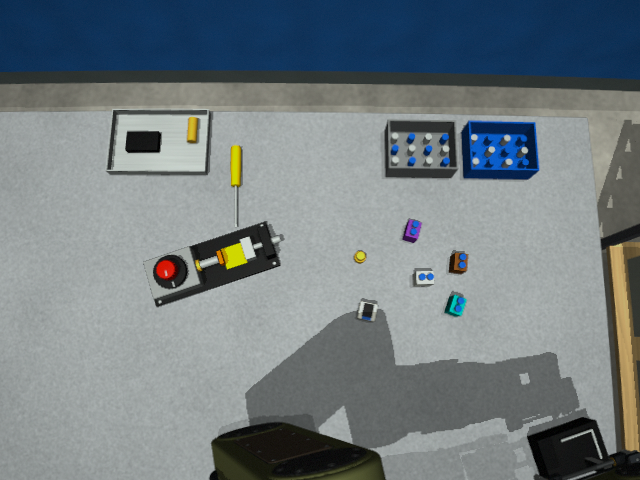

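View pics/scene0.png

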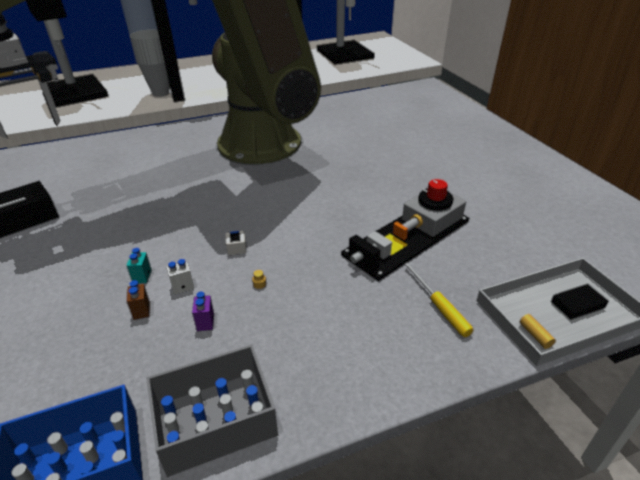

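The top view shows the aluminium valve at about (425,277) with the purple, orange and teal look-alikes around it. The fixture runs from the knob at (167,270) to the stop near (262,243), the yellow patch is at (236,254), and the gauge (367,310) and brass fitting (360,257) stand between. The scene view agrees: valve at (179,275), knob at (437,190).

```bash
cat > m.py <<'E'
from h import *
c=snap('top');P=cloud(c)
hsv=cv2.cvtColor(c['img'],cv2.COLOR_RGB2HSV)
def roi(m,x0,x1,y0,y1):
    r=np.zeros_like(m);r[y0:y1,x0:x1]=m[y0:y1,x0:x1];return r
def rect(pts):
    (cx,cy),(w,h),a=cv2.minAreaRect(pts.astype(np.float32));return np.round([cx,cy,w,h,a],4)
def rng(lo,hi):return cv2.inRange(hsv,lo,hi)>0
# valve
m=roi((P[...,2]>.04)&(P[...,2]<.058),405,445,255,300);print('valve depth top',m.sum(),rect(P[m][:,:2]),P[m].mean(0))
m=roi(rng((100,120,80),(125,255,255)),405,445,255,300)
n,l,s,ce=cv2.connectedComponentsWithStats(m.astype(np.uint8));
q=[plane(c,ce[i],.065)[0] for i in range(1,n) if s[i,4]>8];print('tips',q)
# fixture
m=roi((P[...,2]>.005)&(P[...,2]<.018),130,300,210,315)&(hsv[...,2]<70);print('plate',m.sum(),rect(P[m][:,:2]),np.median(P[m][:,2]))
m=roi((P[...,2]>.05)&(P[...,2]<.063),130,220,230,310);print('housing',m.sum(),rect(P[m][:,:2]))
m=roi(rng((0,150,80),(6,255,255))|rng((174,150,80),(180,255,255)),130,220,230,310)
v,u=np.nonzero(m);print('red',m.sum(),plane(c,[u.mean(),v.mean()],.10),'z',np.median(P[m],0))
m=roi(rng((25,150,100),(35,255,255)),215,275,230,280);print('patch',m.sum(),rect(plane(c,np.argwhere(m)[:,::-1],.012)[:,:2]))
m=roi(rng((8,150,80),(20,255,255)),205,240,235,280);print('orange',m.sum(),np.median(P[m],0),rect(P[m][:,:2]))
m=roi((P[...,2]>.04)&(P[...,2]<.056),200,290,220,285);print('pad/stop depth');n,l,s,ce=cv2.connectedComponentsWithStats(m.astype(np.uint8))
for i in range(1,n):
    if s[i,4]>15:print(s[i],rect(P[l==i][:,:2]),P[l==i].mean(0))
for nm,(x,y) in dict(gauge=(367,310),fit=(360,257)).items():print(nm,P[y,x])
E
python3 m.py; python3 -c "
import cv2
a=cv2.imread('pics/top0.png');cv2.imwrite('pics/c1.png',cv2.hconcat([cv2.resize(a[210:310,130:300],None,fx=4,fy=4)[:,:500*1+180],cv2.resize(a[260:300,410:440],(100,400)) ]))"
```

```text
valve depth top 186 [ 0.5308 -0.3094  0.0297  0.0413  0.1791] [ 0.5299775  -0.3071019   0.04867829]
tips [array([ 0.53153605, -0.318536  ,  0.065     ]), array([ 0.53096781, -0.30066848,  0.065     ])]
plate 2473 [ 0.563   0.1751  0.111   0.2992 19.6512] 0.010962825151997757
housing 1070 [ 0.5439  0.2295  0.0913  0.168  20.4754]
red 284 [[0.5350672  0.25669071 0.1       ]] z [0.53477724 0.25628686 0.10315808]
patch 404 [ 0.5817  0.1238  0.051   0.0502 19.525 ]
orange 71 [0.57092131 0.1494006  0.0464374 ] [5.71600e-01 1.50900e-01 3.24000e-02 1.25000e-02 2.15625e+01]
pad/stop depth
[258 225  12  20  54] [ 0.6238  0.0516  0.041   0.0225 12.9268] [0.62661045 0.05210237 0.05382964]
[240 236  16  24 241] [ 0.5948  0.0876  0.0514  0.0252 19.5251] [0.59372068 0.08779309 0.04661786]
[269 236  12  11  34] [6.12600e-01 2.79000e-02 1.63000e-02 2.51000e-02 4.52524e+01] [0.61308397 0.02863996 0.04421215]
[264 243  12  15  51] [ 0.59    0.0392  0.0299  0.0219 18.9862] [0.58513938 0.0369329  0.05198211]
[200 250  25  17 146] [ 0.5652  0.1703  0.0324  0.0528 18.8583] [0.56694933 0.16321807 0.04412889]
gauge [ 0.45838798 -0.18215929  0.03153874]
fit [ 0.57948015 -0.16737802  0.02436898]
```

View pics/c1.png

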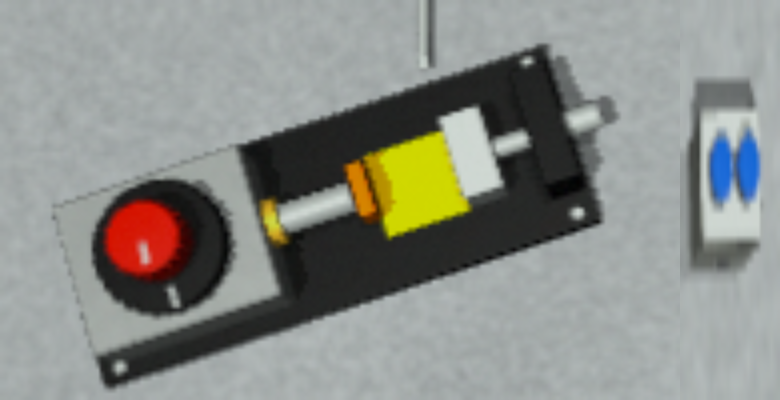

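The crop shows the fixture at about 19.5°. The orange pad (365,190 in the crop), yellow patch and white-grey stop (470,150) leave a gap of about 50 mm, and the knob marks are at the lower side. The valve is square to the world axes.

```bash
cat > go.py <<'E'
import sys,numpy as np
from station import ctrl
from scipy.spatial.transform import Rotation as R
o=ctrl.get_obs();Rm=R.from_euler('xyz',o['eef_rot']).as_matrix()
yaw=np.arctan2(Rm[1,0],Rm[0,0])
print('t',o['time_s'],'pos',o['ee_pos'].round(4),'rpy',o['eef_rot'].round(4),'w',round(o['grip_width'],4),'F',o['force'].round(2),'M',o['moment'].round(3),'q6',o['qpos'][5].round(3))
if len(sys.argv)>1:
    x,y,z,w=map(float,sys.argv[1:]);d=Rm.T@(np.array([x,y,z])-o['ee_pos'])
    print('shift cm',(d*100).round(2),'turn',round(-((w-yaw+np.pi)%(2*np.pi)-np.pi),3))
E
python3 go.py 0.531 -0.3095 0.12 0.01
```

```text
t 0.15 pos [ 0.1502 -0.5289  0.224 ] rpy [-1.5708e+00  8.0000e-04 -1.2940e+00] w 0.0935 F [-0.62 -0.19 -0.48] M [-0.003  0.075  0.009] q6 -0.067
shift cm [-10.69  10.41  42.62] turn -1.304
```

Emit:
{"name": "jog_arm", "arguments": {"targets": [[7,[-10.69,10.41,42.62],-1.304],[7,[-10.69,10.41,42.62],-1.304],[7,[-10.69,10.41,42.62],-1.304],[7,[-10.69,10.41,42.62],-1.304],[7,[-10.69,10.41,42.62],-1.304],[7,[-10.69,10.41,42.62],-1.304],[7,[-10.69,10.41,42.62],-1.304],[7,[-10.69,10.41,42.62],-1.304],[7,[-10.69,10.41,42.62],-1.304],[7,[-10.69,10.41,42.62],-1.304]]}}

```text
time_s: 1.15
ee_pos: [0.534, -0.3061, 0.1181]
eef_rot: [-1.569, 0.002, 0.018]
force: [-1.0, -0.6, 0.3]
grip_width: 0.0704
```

Emit:
{"name": "jog_arm", "arguments": {"targets": [[7,[0,0,0],0],[7,[0,0,0],0],[7,[0,0,0],0]]}}

```text
time_s: 1.45
ee_pos: [0.5302, -0.3108, 0.1209]
eef_rot: [-1.571, -0.0, 0.008]
force: [-0.0, -0.5, 0.7]
grip_width: 0.07
```

```bash
python3 go.py 0.531 -0.3095 0.03 0.01; python3 - <<'E'
from h import *
a=snap('scene');cv2.imwrite('pics/s1.png',cv2.resize(a['img'][200:340,90:260,::-1],None,fx=4,fy=4))
E
```

```text
t 1.45 pos [ 0.5302 -0.3108  0.1209] rpy [-1.5712e+00 -4.0000e-04  7.8000e-03] w 0.07 F [-0.03 -0.47  0.65] M [-0.054 -0.057 -0.01 ] q6 -0.597
shift cm [0.07 9.09 0.13] turn -0.002
```

View pics/s1.png

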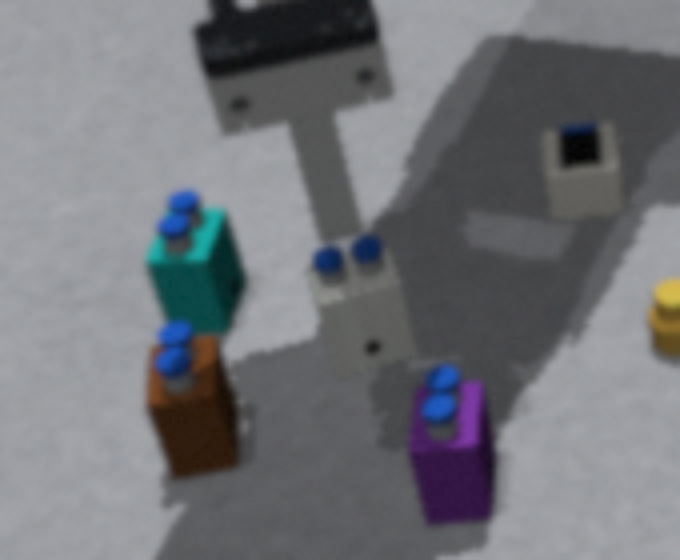

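The crop shows the gripper fingers directly above the aluminium valve (360,270), clear of the teal, brown and purple look-alikes. I'll go down and grip.

Emit:
{"name": "jog_arm", "arguments": {"targets": [[7,[0.07,3,0.13],0],[7,[0.07,6,0.13],0],[7,[0.07,8,0.13],0],[7,[0.07,9,0.13],0],[7,[0.07,9,0.13],0],[2,[0.07,9,0.13],0],[2,[0.07,9,0.13],0],[2,[0.07,9,0.13],0],[2,[0.07,9,0.13],0],[2,[0.07,9,0.13],0]], "grip_force": 30}}

```text
time_s: 2.5
ee_pos: [0.5319, -0.3085, 0.0307]
eef_rot: [-1.571, -0.0, 0.01]
force: [-0.1, -0.1, -0.2]
grip_width: 0.0333
```

Emit:
{"name": "jog_arm", "arguments": {"targets": [[2,[0,0,0],0],[2,[0,0,0],0],[2,[0,0,0],0]]}}

```text
time_s: 2.8
ee_pos: [0.5318, -0.3085, 0.0306]
eef_rot: [-1.571, -0.0, 0.01]
force: [-1.3, 1.0, 4.4]
grip_width: 0.0302
```

```bash
python3 go.py 0.5817 0.123 0.15 0.341
```

```text
t 2.8 pos [ 0.5318 -0.3085  0.0306] rpy [-1.5709e+00 -1.0000e-04  1.0000e-02] w 0.0302 F [-1.31  1.02  4.38] M [ 0.11   0.191 -0.007] q6 -0.595
shift cm [  5.42 -11.95  43.09] turn -0.331
```

Emit:
{"name": "jog_arm", "arguments": {"targets": [[2,[0,-3,0],0],[2,[0,-7,0],0],[2,[0,-12,0],0],[2,[5.42,-12,43.1],-0.331],[2,[5.42,-12,43.1],-0.331],[2,[5.42,-12,43.1],-0.331],[2,[5.42,-12,43.1],-0.331],[2,[5.42,-12,43.1],-0.331],[2,[5.42,-12,43.1],-0.331],[2,[5.42,-12,43.1],-0.331]]}}

```text
time_s: 3.8
ee_pos: [0.5717, 0.0413, 0.1502]
eef_rot: [-1.571, 0.0, 0.341]
force: [1.6, -0.1, -1.1]
grip_width: 0.03
```

Emit:
{"name": "jog_arm", "arguments": {"targets": [[2,[5.42,-0.1,10],0],[2,[0,0,0],0]]}}

```text
time_s: 4.0
ee_pos: [0.572, 0.0539, 0.15]
eef_rot: [-1.569, -0.001, 0.362]
force: [1.9, -2.7, -1.6]
grip_width: 0.0299
```

```bash
python3 go.py 0.5817 0.123 0.08 0.341
```

```text
t 4.0 pos [0.572  0.0539 0.15  ] rpy [-1.5689e+00 -1.1000e-03  3.6150e-01] w 0.0299 F [ 1.94 -2.7  -1.63] M [-0.161 -0.164  0.038] q6 -0.333
shift cm [3.34 7.01 6.11] turn 0.021
```

Emit:
{"name": "jog_arm", "arguments": {"targets": [[2,[2.5,0,6.8],0],[2,[2.5,0,6.8],0],[2,[2.5,0,6.8],0],[2,[2.5,0,6.8],0],[2,[2.5,0,6.8],0],[2,[2.5,0,6.8],0]]}}

```text
time_s: 4.6
ee_pos: [0.5728, 0.1111, 0.1503]
eef_rot: [-1.571, 0.0, 0.34]
force: [-1.1, 1.0, -1.4]
grip_width: 0.0298
```

```bash
python3 go.py 0.5817 0.123 0.085 0.341; python3 - <<'E'
from h import *
a=snap('scene');b=snap('top')
cv2.imwrite('pics/s2.png',cv2.hconcat([cv2.resize(a['img'][130:280,330:480,::-1],(400,400)),cv2.resize(b['img'][200:320,130:300,::-1],(400,400))]))
E
```

```text
t 4.6 pos [0.5728 0.1111 0.1503] rpy [-1.5708e+00  1.0000e-04  3.4050e-01] w 0.0298 F [-1.15  1.04 -1.44] M [-0.045 -0.11   0.047] q6 -0.212
shift cm [1.24 6.53 0.82] turn -0.001
```

View pics/s2.png

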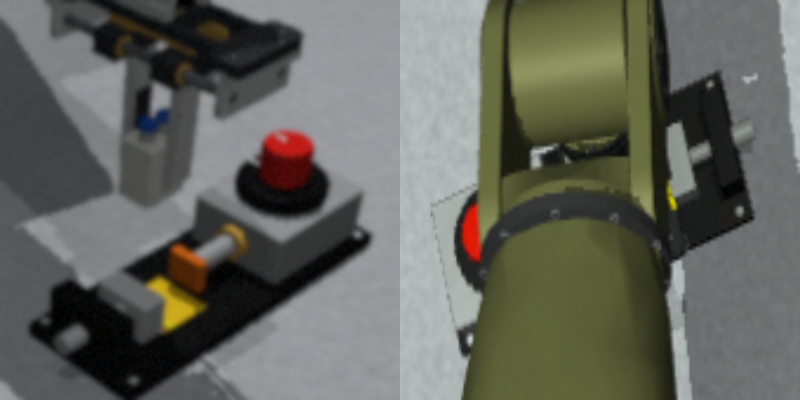

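The scene view shows the valve held upright above and behind the nest, with the pad (188,268) and stop (130,305) clear. The arm blocks the top view. I'll hover over the nest and measure the block against the pad and stop.

Emit:
{"name": "jog_arm", "arguments": {"targets": [[2,[1.24,0,0.92],0],[2,[1.24,3,0.92],0],[2,[1.24,6,0.92],0],[2,[1.24,6,0.92],0],[2,[1.24,6,0.92],0],[2,[1.24,6,0.92],0]]}}

```text
time_s: 5.3
ee_pos: [0.5822, 0.1245, 0.0922]
eef_rot: [-1.571, -0.002, 0.341]
force: [0.8, -0.2, -1.5]
grip_width: 0.0302
```

```bash
python3 go.py 0.5814 0.124 0.0425 0.341; python3 - <<'E'
from h import *
a=snap('scene','s3f.png');P=cloud(a);th=.341
X=np.array([np.cos(th),np.sin(th)]);Y=np.array([-X[1],X[0]])
d=P[...,:2]-np.array([.563,.1751]);fx=d@X;fy=d@Y;z=P[...,2]
def show(n,m):
    print(n,m.sum(),'fx',np.percentile(fx[m],[2,50,98]).round(4),'fy',np.percentile(fy[m],[2,50,98]).round(4),'z',np.percentile(z[m],[2,98]).round(4))
near=(abs(fx)<.06)&(fy>-.125)&(fy<-.0)
hsv=cv2.cvtColor(a['img'],cv2.COLOR_RGB2HSV)
show('orange',near&(cv2.inRange(hsv,(5,150,60),(18,255,255))>0))
show('yellow',near&(cv2.inRange(hsv,(24,150,60),(36,255,255))>0))
show('block',near&(z>.065)&(z<.098)&(fx<.02)&(hsv[...,1]<60)&(fx>.005))
show('blockstop',near&(z>.046)&(z<.051)&(hsv[...,1]<60)&(abs(fx)<.02)&(fy<-.065))
show('tips',near&(cv2.inRange(hsv,(100,120,40),(125,255,255))>0))
for zz in np.arange(.055,.11,.006):
    m=near&(abs(z-zz)<.003)&(fx>.008)&(fx<.025);print(zz.round(3),m.sum(),fy[m].min().round(4) if m.any() else'',fy[m].max().round(4) if m.any() else '')
cv2.imwrite('pics/s3.png',cv2.resize(a['img'][150:290,330:480,::-1],None,fx=4,fy=4))
E
```

```text
t 5.3 pos [0.5822 0.1245 0.0922] rpy [-1.5712 -0.0025  0.3408] w 0.0302 F [ 0.76 -0.19 -1.48] M [-0.082 -0.12  -0.014] q6 -0.192
shift cm [-0.1   4.97 -0.02] turn -0.0
orange 113 fx [-0.0089  0.0087  0.0175] fy [-0.0336 -0.0305 -0.0243] z [0.0232 0.0493]
yellow 99 fx [-0.0264  0.0015  0.0256] fy [-0.0505 -0.0407 -0.0286] z [0.01   0.0156]
block 136 fx [0.0054 0.016  0.0189] fy [-0.0778 -0.0745 -0.0497] z [0.0664 0.0976]
blockstop 145 fx [-0.019   0.0005  0.0197] fy [-0.1045 -0.0943 -0.0812] z [0.0464 0.0508]
tips 50 fx [-0.0146  0.0021  0.0087] fy [-0.073  -0.0643 -0.0478] z [0.1187 0.1283]
0.055 1 -0.125 -0.125
0.061 7 -0.0755 -0.0422
0.067 31 -0.0784 -0.0391
0.073 18 -0.0778 -0.0624
0.079 26 -0.0781 -0.0622
0.085 27 -0.0774 -0.0622
0.091 26 -0.0777 -0.0613
0.097 32 -0.0779 -0.062
0.103 21 -0.0769 -0.0626
0.109 35 -0.078 -0.0552
```

View pics/s3.png

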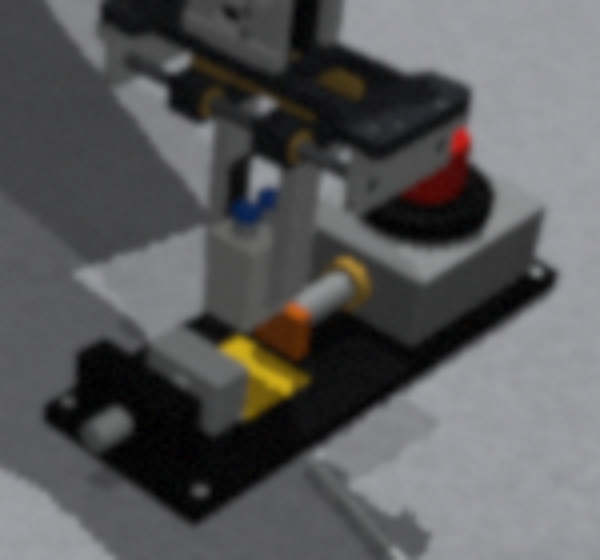

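The scene view shows the valve over the patch. The block's stop-side face is at y = -77.5 mm, against a pad face near -33 and a stop face near -81, so it is centred to about 1 mm. Lowering now.

Emit:
{"name": "jog_arm", "arguments": {"targets": [[3,[-0.1,2,0.04],0],[2,[-0.1,3.5,0.04],0],[2,[-0.1,4.3,0.04],0],[2,[-0.1,4.8,0.04],0],[2,[-0.1,4.8,0.04],0],[2,[-0.1,4.8,0.04],0],[2,[-0.1,4.8,0.04],0]]}}

```text
time_s: 6.05
ee_pos: [0.5805, 0.1246, 0.0426]
eef_rot: [-1.571, -0.0, 0.341]
force: [0.7, -0.1, -1.5]
grip_width: 0.03
```

```bash
python3 go.py 0.5814 0.124 0.0425 0.341
```

```text
t 6.05 pos [0.5805 0.1246 0.0426] rpy [-1.5709e+00 -5.0000e-04  3.4100e-01] w 0.03 F [ 0.71 -0.12 -1.47] M [ 0.022 -0.139  0.052] q6 -0.191
shift cm [ 0.07  0.01 -0.08] turn -0.0
```

Emit:
{"name": "jog_arm", "arguments": {"targets": [[2,[0,0.05,0],0],[2,[0,0.1,0],0],[2,[0,0.1,0],0]]}}

```text
time_s: 6.35
ee_pos: [0.5805, 0.1246, 0.0422]
eef_rot: [-1.571, -0.001, 0.341]
force: [-2.5, -0.4, 7.2]
grip_width: 0.0304
```

Emit:
{"name": "jog_arm", "arguments": {"targets": [[6,[0,0,0],0],[6,[0,0,0],0],[6,[0,0,0],0],[6,[0,-2,0],0],[6,[0,-6,0],0],[6,[0,-11,0],0],[6,[0,-11,0],0],[6,[0,-11,0],0]]}}

```text
time_s: 7.15
ee_pos: [0.5806, 0.1246, 0.1521]
eef_rot: [-1.571, -0.002, 0.341]
force: [0.2, -0.7, -1.0]
grip_width: 0.0599
```

```bash
python3 go.py 0.5348 0.256 0.16 0.9; python3 - <<'E'
from h import *
a=snap('scene','s4f.png')
cv2.imwrite('pics/s4.png',cv2.resize(a['img'][150:290,330:480,::-1],None,fx=4,fy=4))
E
```

```text
t 7.15 pos [0.5806 0.1246 0.1521] rpy [-1.5712 -0.002   0.341 ] w 0.0599 F [ 0.24 -0.74 -0.95] M [-0.033 -0.111 -0.025] q6 -0.191
shift cm [ 0.08 -0.79 13.92] turn -0.559
```

View pics/s4.png

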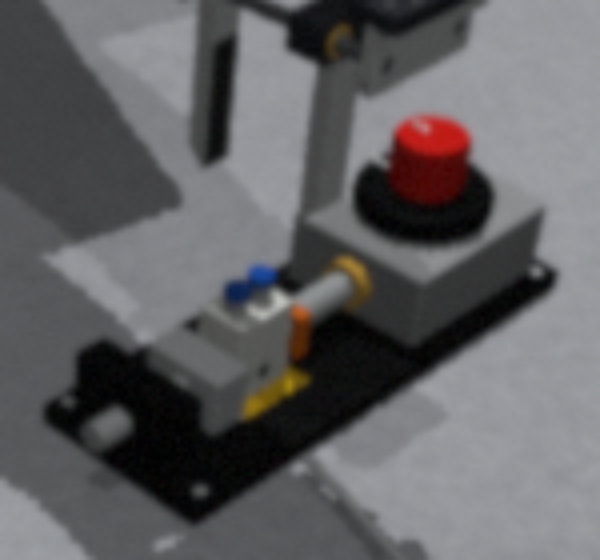

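The valve stands square on the patch between pad and stop, with the fingers clear of it. Next, the knob.

Emit:
{"name": "jog_arm", "arguments": {"targets": [[7,[0.1,-0.8,13.9],-0.559],[7,[0.1,-0.8,13.9],-0.559],[7,[0.1,-0.8,13.9],-0.559],[7,[0.1,-0.8,13.9],-0.559],[7,[0.1,-0.8,13.9],-0.559],[7,[0.1,-0.8,13.9],-0.559],[7,[0.1,-0.8,13.9],-0.559],[7,[0.1,-0.8,13.9],-0.559]]}}

```text
time_s: 8.0
ee_pos: [0.535, 0.2552, 0.159]
eef_rot: [-1.571, 0.0, 0.897]
force: [0.4, -0.1, -0.4]
grip_width: 0.0699
```

```bash
python3 go.py 0.5348 0.256 0.098 0.9; python3 - <<'E'
from h import *
a=snap('scene');P=cloud(a);hsv=cv2.cvtColor(a['img'],cv2.COLOR_RGB2HSV)
m=((cv2.inRange(hsv,(0,150,50),(6,255,255))|cv2.inRange(hsv,(174,150,50),(180,255,255)))>0)&(abs(P[...,1]-.256)<.04)&(abs(P[...,0]-.535)<.04)
t=m&(P[...,2]>.102);print(m.sum(),t.sum(),np.percentile(P[m][:,2],[2,98]),'top rect',cv2.minAreaRect(P[t][:,:2].astype(np.float32)),P[t].mean(0))
E
```

```text
t 8.0 pos [0.535  0.2552 0.159 ] rpy [-1.5706e+00  4.0000e-04  8.9730e-01] w 0.0699 F [ 0.43 -0.12 -0.41] M [-0.015 -0.141  0.001] q6 -0.514
shift cm [0.06 6.1  0.06] turn -0.003
322 137 [0.07653938 0.107043  ] top rect ((0.5373477935791016, 0.2528769373893738), (0.036469049751758575, 0.03700105845928192), 62.0599365234375) [0.53949676 0.25312023 0.10499377]
```

Emit:
{"name": "jog_arm", "arguments": {"targets": [[7,[0,3,0],0],[7,[0,5,0],0],[7,[0,6.1,0],0],[7,[0,6.1,0],0],[7,[0,6.1,0],0],[7,[0,6.1,0],0]]}}

```text
time_s: 8.65
ee_pos: [0.5353, 0.256, 0.0995]
eef_rot: [-1.572, -0.002, 0.9]
force: [0.4, -0.1, 1.3]
grip_width: 0.0697
```

```bash
python3 go.py
```

```text
t 8.65 pos [0.5353 0.256  0.0995] rpy [-1.5717e+00 -1.5000e-03  8.9980e-01] w 0.0697 F [ 0.41 -0.13  1.28] M [ 0.023 -0.172 -0.012] q6 -0.515
```

Emit:
{"name": "jog_arm", "arguments": {"targets": [[3,[0,0,0],0],[3,[0,0,0],0],[3,[0,0,0],0],[3,[0,0,0],0],[3,[0,0,0],0],[3,[0,0,0],0],[3,[0,0,0],0],[3,[0,0,0],0]], "grip_force": 50}}

```text
time_s: 9.45
ee_pos: [0.5348, 0.2559, 0.0984]
eef_rot: [-1.571, -0.0, 0.9]
force: [-0.5, 0.1, 2.0]
grip_width: 0.0391
```

```bash
python3 go.py
```

```text
t 9.45 pos [0.5348 0.2559 0.0984] rpy [-1.5708e+00 -2.0000e-04  9.0000e-01] w 0.0391 F [-0.52  0.12  2.  ] M [ 0.118 -0.105 -0.009] q6 -0.516
```

Emit:
{"name": "jog_arm", "arguments": {"targets": [[3,[0,0,0],0.06],[3,[0,0,0],0.12],[3,[0,0,0],0.18],[3,[0,0,0],0.24],[3,[0,0,0],0.3],[3,[0,0,0],0.3]]}}

```text
time_s: 10.05
ee_pos: [0.5347, 0.2558, 0.0985]
eef_rot: [-1.571, 0.0, 0.599]
force: [-1.5, -0.6, 1.9]
grip_width: 0.039
```

```bash
python3 go.py
```

```text
t 10.05 pos [0.5347 0.2558 0.0985] rpy [-1.5709e+00  1.0000e-04  5.9930e-01] w 0.039 F [-1.49 -0.58  1.93] M [-0.094  0.097 -0.005] q6 -0.215
```

Emit:
{"name": "jog_arm", "arguments": {"targets": [[3,[0,0,0],0.04],[3,[0,0,0],0.08]]}}

```text
time_s: 10.25
ee_pos: [0.5347, 0.2558, 0.0984]
eef_rot: [-1.571, 0.0, 0.521]
force: [-1.2, -1.4, 2.5]
grip_width: 0.0395
```

```bash
python3 go.py; python3 - <<'E'
from h import *
o=ctrl.get_obs();print(o['tau'],o['joint_vel'][5])
a=snap('scene')
cv2.imwrite('pics/s5.png',cv2.resize(a['img'][160:290,330:480,::-1],None,fx=4,fy=4))
E
```

```text
t 10.25 pos [0.5347 0.2558 0.0984] rpy [-1.571e+00  2.000e-04  5.209e-01] w 0.0395 F [-1.16 -1.4   2.5 ] M [-0.177  0.103  0.462] q6 -0.136
[ -0.36081984 -60.34914494 -31.37743592   0.31447738  -0.36378605
  -0.45558474] 0.40001908845238227
```

View pics/s5.png

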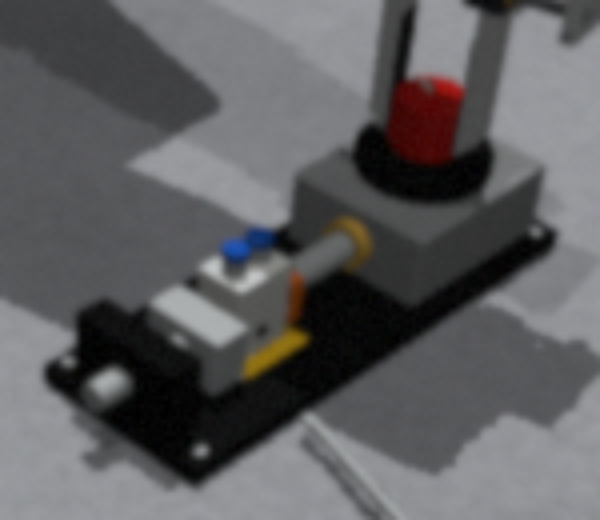

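The picture shows the red knob held between the fingers, its mark turned to (430,88), and the valve still upright. The moment while moving is 0.46 N m, so free turning. I'll go on in small steps.

Emit:
{"name": "jog_arm", "arguments": {"targets": [[3,[0,0,0],0.03],[3,[0,0,0],0.06]]}}

```text
time_s: 10.5
ee_pos: [0.5347, 0.2558, 0.0984]
eef_rot: [-1.571, 0.0, 0.462]
force: [-1.2, -0.3, 3.2]
grip_width: 0.0389
```

```bash
cat > r.py <<'E'
from station import ctrl
o=ctrl.get_obs();print(o['time_s'],'Mz',o['moment'][2].round(3),'t6',o['tau'][5].round(3),'yaw',o['eef_rot'][2].round(4),'F',o['force'].round(1))
E
python3 r.py
```

```text
10.5 Mz 0.419 t6 -0.224 yaw 0.4617 F [-1.2 -0.3  3.2]
```

Emit:
{"name": "jog_arm", "arguments": {"targets": [[3,[0,0,0],0.03],[3,[0,0,0],0.06]]}}

```text
time_s: 10.7
ee_pos: [0.5347, 0.2558, 0.0984]
eef_rot: [-1.571, 0.0, 0.402]
force: [-2.3, -0.3, 2.8]
grip_width: 0.0393
```

```bash
python3 r.py
```

```text
10.7 Mz 0.419 t6 -0.19 yaw 0.4017 F [-2.3 -0.3  2.8]
```

Emit:
{"name": "jog_arm", "arguments": {"targets": [[3,[0,0,0],0.03],[3,[0,0,0],0.06]]}}

```text
time_s: 10.9
ee_pos: [0.5346, 0.2558, 0.0984]
eef_rot: [-1.571, 0.0, 0.342]
force: [-3.1, -1.2, 3.2]
grip_width: 0.039
```

```bash
python3 r.py
```

```text
10.9 Mz 0.438 t6 -0.19 yaw 0.3417 F [-3.1 -1.2  3.2]
```

Emit:
{"name": "jog_arm", "arguments": {"targets": [[3,[0,0,0],0.03],[3,[0,0,0],0.06]]}}

```text
time_s: 11.1
ee_pos: [0.5346, 0.2558, 0.0984]
eef_rot: [-1.571, 0.0, 0.281]
force: [-2.8, -0.9, 4.1]
grip_width: 0.0389
```

```bash
python3 r.py
```

```text
11.1 Mz 0.505 t6 -0.14 yaw 0.2809 F [-2.8 -0.9  4.1]
```

Emit:
{"name": "jog_arm", "arguments": {"targets": [[3,[0,0,0],0.02],[3,[0,0,0],0.04]]}}

```text
time_s: 11.3
ee_pos: [0.5346, 0.2558, 0.0984]
eef_rot: [-1.571, 0.0, 0.24]
force: [-3.8, -2.5, 5.3]
grip_width: 0.0393
```

```bash
python3 r.py
```

```text
11.3 Mz 0.483 t6 0.096 yaw 0.2397 F [-3.8 -2.5  5.3]
```

Emit:
{"name": "jog_arm", "arguments": {"targets": [[3,[0,0,0],0.02],[3,[0,0,0],0.04]]}}

```text
time_s: 11.5
ee_pos: [0.5346, 0.2558, 0.0984]
eef_rot: [-1.571, 0.001, 0.2]
force: [-4.2, -1.8, 5.2]
grip_width: 0.0392
```

```bash
python3 r.py
```

```text
11.5 Mz 0.588 t6 0.177 yaw 0.1995 F [-4.2 -1.8  5.2]
```

Emit:
{"name": "jog_arm", "arguments": {"targets": [[3,[0,0,0],0.02],[3,[0,0,0],0.04]]}}

```text
time_s: 11.7
ee_pos: [0.5346, 0.2558, 0.0984]
eef_rot: [-1.571, 0.001, 0.16]
force: [-4.0, -2.8, 5.1]
grip_width: 0.0393
```

```bash
python3 r.py
```

```text
11.7 Mz 0.688 t6 0.229 yaw 0.1597 F [-4.  -2.8  5.1]
```

The rise fits contact near yaw 0.33, which puts the torque now at about 0.65 N m. That's snug, so I'll release and lift.

Emit:
{"name": "jog_arm", "arguments": {"targets": [[7,[0,0,0],0],[7,[0,0,0],0],[7,[0,0,0],0],[7,[0,0,0],0],[7,[0,-3,0],0],[7,[0,-7,0],0],[7,[0,-12,0],0],[7,[0,-15,0],0]]}}

```text
time_s: 12.5
ee_pos: [0.5352, 0.2561, 0.2522]
eef_rot: [-1.57, -0.004, 0.16]
force: [0.9, -0.9, -0.5]
grip_width: 0.0702
```

Emit:
{"name": "jog_arm", "arguments": {"targets": [[7,[-20,0,-25],0],[7,[-20,0,-25],0],[7,[-20,0,-25],0],[7,[-20,0,-25],0],[7,[-20,0,-25],0],[7,[-20,0,-25],0],[7,[-20,0,-25],0],[7,[-20,0,-25],0],[7,[-20,0,-25],0],[7,[-20,0,-25],0]]}}

```text
time_s: 13.5
ee_pos: [0.3775, -0.0222, 0.2483]
eef_rot: [-1.571, 0.0, 0.161]
force: [0.9, 0.6, 0.1]
grip_width: 0.0701
```

```bash
python3 go.py; python3 - <<'E'
from h import *
a=snap('scene');b=snap('top','top9.png')
cv2.imwrite('pics/s9.png',cv2.hconcat([cv2.resize(a['img'][150:290,330:480,::-1],(400,400)),cv2.resize(b['img'][205:315,130:300,::-1],(400,260)).copy() if 0 else cv2.resize(b['img'][190:330,130:300,::-1],(400,400))]))
# white mark on outer knob, before / after
for n,img in (('before',cv2.imread('pics/top0.png')),('after',b['img'][:,:,::-1])):
    h=cv2.cvtColor(np.ascontiguousarray(img),cv2.COLOR_BGR2HSV)
    m=np.zeros((480,640),bool);s=h[276:290,164:184];m[276:290,164:184]=(s[...,2]>110)&(s[...,1]<60)
    v,u=np.nonzero(m);print(n,m.sum(),plane(b,[u.mean(),v.mean()],.073) if m.any() else'')
E
```

```text
t 13.5 pos [ 0.3775 -0.0222  0.2483] rpy [-1.5706  0.      0.1608] w 0.0701 F [0.91 0.63 0.11] M [-0.    -0.08   0.019] q6 -0.317
before 56 [[0.49929589 0.23798765 0.073     ]]
after 56 [[0.49929589 0.23798765 0.073     ]]
```

View pics/s9.png

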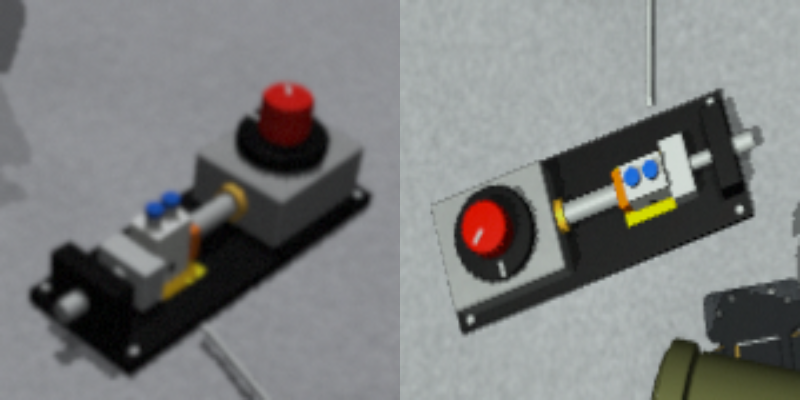

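The final views show the valve upright between the orange pad and the stop with no visible gap. The red knob has turned and the outer mark is at (173,284), the same pixel as before.

```bash
python3 -c "
from station import ctrl
print(ctrl.hand_in())"
```

```text
the job is handed in; nothing more can be done
None
```

I stood the aluminium valve body upright on the yellow patch, let go, and turned only the red knob clockwise about 0.74 rad. I handed the job in at about 13.6 s, with the gripper clear of everything.

- **Tightness:** The moment while turning was 0.42–0.46 N m at first. It then rose over the last four steps through 0.505, 0.483, 0.588 and 0.688 N m. Those readings are noisy, and their slope over the last three steps was steeper than the stated 1.35 N m per rad. With the stated slope they give about 0.65 N m, or roughly 15 N on the block. The last raw reading of 0.688 is still inside the snug range.
- **Valve position:** The final pictures show it square, with no visible gap at the pad or the stop. Before I let go, the two cameras disagreed by about 2 mm on where it sat along the fixture, both within the 3 mm allowed.
- **Outer knob:** By eye, its white mark is at the same pixel before and after, about (173, 284). My automatic check also showed no change, but its mask probably included some of the housing, so I relied on the pictures.
- **Other things on the bench:** I did not touch them. I did not measure the gauge, brass fitting and screwdriver again at the end.

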